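# Two-hand start of the boring machine

## Task

Push the pale wooden blank along its channel with a fingertip, without lifting it, until it is fully home against the boring machine's stop plate. Then start the machine: with one fingertip on each of the two small round keys of the control box, press both together, hold both fully down for at least two seconds, and let both come up again. Do not press the larger mushroom stop knob, and leave the tools and other things on the bench where they are.

Things in the scene. Friction and masses are not known exactly. Their poses are not given: they have to be found in the camera images.
- borer: small horizontal boring machine bolted to the bench. Origin: on the bench surface under the middle of the stop plate's face. +y points from the channel's open end to the stop, z is up. The stop is an upright steel plate 110 mm wide, 75 mm tall, its face at y = 0; behind it, y = 14 to 205 mm, a green motor rises to 127 mm
- channel_mouth (a point): middle of the channel's open end, on the bed plate's top, 10 mm above the bench; axes as the borer's. From here the straight channel, 48 mm wide between two steel rails, runs 250 mm along +y to the stop. Rails: 12 mm wide, tops 22 mm above the bench. The bed plate is 110 mm wide
- blank: loose pale wooden block, 44 mm (x) by 110 mm (y, along the channel) by 40 mm tall, about 0.13 kg, lying in the channel; its top is 50 mm above the bench, 28 mm above the rails. Origin: centre of its underside. Slides with 1 to 2 N. Starts 35 to 80 mm short of the stop; fully home its origin is at y = -55 mm in the borer's frame
- control: grey control box fixed to the bench, 140 mm (x) by 170 mm (y) by 45 mm tall. Origin: centre of its underside. On its top are two equal small round black keys, side by side along y, 60 mm apart between centres, at x = -30 mm, y = +30 and -30 mm; and behind them at x = +38 mm, y = 0 a larger black mushroom knob, the stop knob
- key_left_top (a point): middle of the upper face of the key at the box's +y side (the robot's left): flat round black key, 28 mm across, top 69 mm above the bench when up, in an aluminium collar 44 mm across whose top is 57 mm above the bench. Moves with the key
- key_right_top (a point): the same for the equal key at the box's -y side (the robot's right)
- key_left (a joint): how far the left key is pressed down, in m: 0 up, 0.008 fully down; anything over 0.006 counts as fully down. Spring return: about 1.2 N to start, 4 N fully down
- key_right (a joint): the same for the right key
- stop_knob_top (a point): middle of the top of the mushroom stop knob, 40 mm across, top 81 mm above the bench: not to be pressed
- stop_knob (a joint): how far the stop knob is pressed, in m: 0 up, 0.006 fully down
- glue: closed white glue bottle standing, 54 mm across, 150 mm tall; origin: centre of its underside. Leave it alone
- screw_tin: closed steel tin standing, 68 mm across, 70 mm tall; origin: centre of its underside. Leave it alone
- screwdriver: screwdriver with a yellow handle lying on the bench, about 200 mm long along its x axis. Leave it alone
- wrench: steel spanner lying on the bench, about 175 mm long along its x axis. Leave it alone
- offcut: small offcut of brown wood lying on the bench, 90 x 35 x 22 mm (x, y, z); origin: centre of its underside. Leave it alone
- tape: yellow tape-measure case, 70 x 36 x 60 mm (x, y, z); origin: centre of its underside. Leave it alone
- hammer: hammer with a wooden handle lying on the bench, about 260 mm long along its x axis. Leave it alone
Things that resemble listed ones, but are neither listed nor needed, are in the scene too. Several things have the shape of the blank; the one meant has the colours described above.

How it is judged:
By the outcome, as a careful person would: the job done as asked, in the order asked, and still so for the second after the job is handed in, with the robot touching nothing.
It also fails if it takes over 51 s, if anything falls off the work surface, if the arm or the gripper's body presses on something with over 40 N, if the wrist force passes 120 N, or if a joint passes its speed limit or range.

## Robot

A 6-joint arm with a two-finger parallel gripper is mounted at the origin on the work surface. World frame = base frame: x ahead of the robot, y to its left, z up, the work surface at z = 0. Lengths are in mm, angles in rad, forces in N, time in s.
With the tool pointing down it reaches from about 275 to 750 mm from the base axis. Payload 10.2 kg.
Tool frame: the origin (TCP) lies at the very end of the fingers, on their centre line; the grasp point (between the pads) lies 19 mm behind it; x points along the fingers, y is the direction in which the jaws open and shut, and the axes are right-handed (so a half turn about x gives the same grasp; the last joint's range is limited). The gripper opens to 85 mm and grips with 20 to 120 N. Pads are 22 mm wide; open, the fingers measure 114 mm over their backs; the gripper's body (76 mm by 85 mm) begins 54 mm behind the grasp point. The pads swing forward as they close: fully open they stand 13 mm farther back than shut.
Start: joints at [-0.223, 0.313, 1.498, -0, 1.331, -0.223], TCP at [525.006, -0.013, 231.294] pointing down, gripper open.
Joint ranges: [-2.94, 2.94], [-0.97, 2.17], [0.19, 2.56], [-1.23, 4.37], [0.02, 3.11], [-2.88, 2.88]. Speed limits (rad/s): [2.39, 2.39, 3.01, 3.14, 3.14, 3.14].

## Interface

Orientations are given as a unit quaternion [w, x, y, z].
In Python, from rig import ctrl, viewer, finish_job gives the robot as it stands.
- The arm moves only by the tool carry_out, never from a script. Its argument "targets" is a list of rows, each an object of numbers: "x", "y", "z": the shift along the world's x, y, z in m; "ax", "ay", "az": the turn, a rotation vector about the world's x, y, z in rad; "hand": the opening, from -1 (shut) to 1 (fully open). A call has 1 to 5 rows; each row is the pose to reach, as a shift and turn from the pose commanded when the call began; what a row does not reach only later rows make up. A row lasts 1/8 s, in which the tool goes at most 62.5 mm and 10.7 degrees, less where a joint would pass 70% of its speed; a pose out of reach is approached as far as the arm can. A call with a gripper value outside its range is refused whole. The fingers move at their own pace and stop on an object; "grip_force" is the grip in N (left out, the last holds). Time passes only in rows, so rows that repeat a pose let the fingers close. It gives the time, the measured TCP pose, the force and the opening at its end, in the units of the state.
- ctrl.sense(): the state, without advancing time (a new reading comes with each control period).
- viewer.capture(name): name is "scene" or "side" or "wrist"; returns the picture (480x640x3 uint8, blue, green, red); there is no depth.
- viewer.camera_info(name): a dict with "fx", "fy", "cx", "cy" (pixels), "R" (3x3) and "t" (3): a world point X has camera coordinates R X + t. Camera axes: x right, y down, z forward; pixel columns grow to the right and rows downward; lengths in mm; the calibration is good to about 2 mm. The wrist camera is an equidistant fisheye: a pixel r from the principal point sees the ray r / f radians off the axis. A picture is of the moment at which its call begins: read the wrist's pose just before it. camera_info takes no time and is no camera call; for the wrist camera it gives the pose at the moment of the call.
- finish_job(): hands the job in, once; it reports no verdict.
The state is a dict: "time_s": time; "joints": joint angles; "dq": joint speeds; "tau": joint torques, N m; "eef_pos": TCP position; "ee_rot": TCP orientation; "force": force on the tool from outside, world axes, zero at the start; "wrist_torque": the same for the moment, N m; "grip_width": opening from 0.0 (shut) to 1.0 (fully open).
Only numpy, scipy, OpenCV 4.12 (cv2) and the standard library are available. Lean on these libraries where they do the work, as an engineer would, in place of code of your own. Each camera call takes 0.05 s, during which the arm holds its last target. There are 200 camera calls.

## Working session

There is one attempt and no reset: what is moved stays moved. The work goes in short steps, Python scripts to look and compute and a tool call to move; the robot and the scene stay as the last step left them, time stands still between calls to the robot, and variables do not carry over. Pictures are saved under pics/ and viewed, about 8 in all and at most 12, crops included, and the job is handed in when it is done.

Besides the shell and the picture viewer there is one more tool, called after ">>>" by a JSON object that holds its "api" and its "payload". carry_out: Moves the arm, as the interface text tells. Its arguments: {"type":"object","properties":{"targets":{"type":"array"},"grip_force":{"type":"number"}},"required":["targets"]}

```bash
mkdir -p pics; cat > h.py <<'E'
import numpy as np, cv2
from rig import ctrl, viewer, finish_job
def ray(name,u,v,ci=None):
    c=ci or viewer.camera_info(name); R=np.array(c["R"]);t=np.array(c["t"])
    x=(u-c["cx"])/c["fx"]; y=(v-c["cy"])/c["fy"]
    if name=="wrist":
        r=np.hypot(x,y); s=np.sin(r)/r if r>1e-9 else 1; d=np.array([x*s,y*s,np.cos(r)])
    else: d=np.array([x,y,1.])
    return -R.T@t, R.T@d
def onz(name,u,v,z,ci=None):
    o,d=ray(name,u,v,ci); return np.round(o+d*(z-o[2])/d[2],1)
E
python3 - <<'E'
from h import *
for n in("scene","side"):
    cv2.imwrite(f"pics/{n}0.png",viewer.capture(n))
    c=viewer.camera_info(n);print(n,c["fx"],np.round(-np.array(c["R"]).T@np.array(c["t"])))
print(ctrl.sense())
E
```

```text
scene 450.3337022859778 [1217.    8.  795.]
side 532.164968393012 [442. 829. 986.]
{'time_s': 0.1, 'joints': array([-2.23367910e-01,  3.13390217e-01,  1.49834331e+00, -3.23153557e-06,
        1.33100248e+00, -2.23396065e-01]), 'dq': array([-0.00084113, -0.00018013, -0.00232835, -0.00156339,  0.00044837,
       -0.00012667]), 'tau': array([ 2.30574413e-03, -4.12899542e+01, -2.60142785e+01, -1.81123951e-04,
        3.02137116e-03,  1.15447833e-05]), 'eef_pos': array([5.24775997e+02, 5.47439927e-02, 2.30800966e+02]), 'ee_rot': array([ 0.49966568,  0.49977633,  0.50034861, -0.50020904]), 'force': array([ 1.10209374, -0.55201644, -0.09888732]), 'wrist_torque': array([0.00330842, 0.00617854, 0.0133875 ]), 'grip_width': 0.997547754818651}
```

View pics/scene0.png

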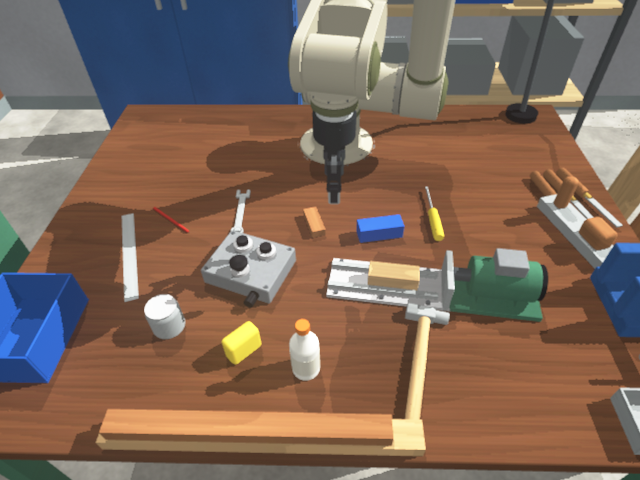

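View pics/side0.png

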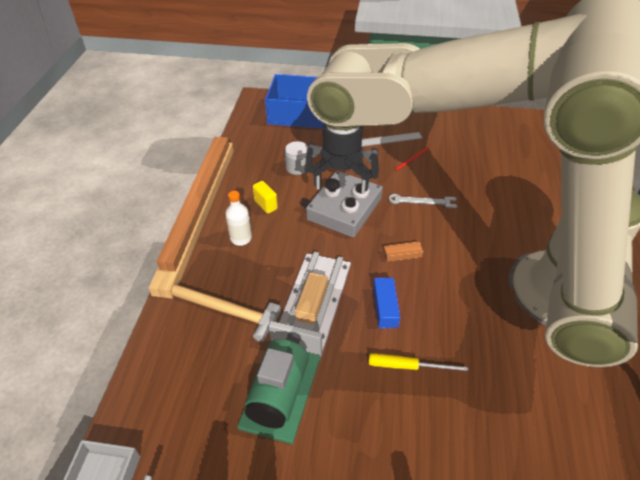

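The scene view (camera facing the robot, image right = +y) shows the borer at about (440,285) and the pale blank at (393,275). The grey box is at (250,265), with small keys at (243,242) and (266,249) and the mushroom knob at (239,265). I'll zoom in for the pixel measurements.

```bash
python3 - <<'E'
import cv2
a=cv2.imread("pics/scene0.png")[215:320,195:460]
cv2.imwrite("pics/crop.png",cv2.resize(a,None,fx=3,fy=3,interpolation=cv2.INTER_CUBIC))
b=cv2.imread("pics/side0.png")[165:360,240:400]
cv2.imwrite("pics/crop2.png",cv2.resize(b,None,fx=3,fy=3,interpolation=cv2.INTER_CUBIC))
E
```

```text
(no output)
```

View pics/crop.png

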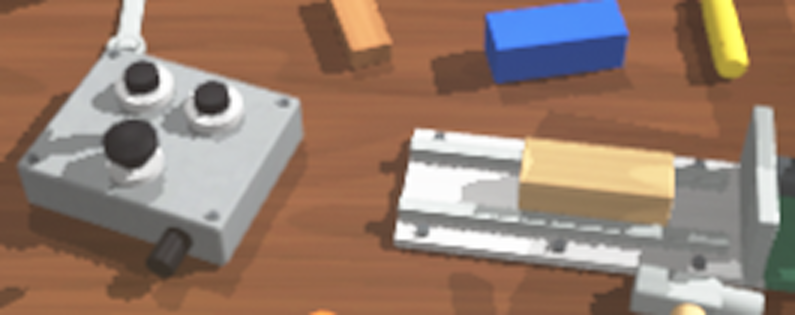

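View pics/crop2.png

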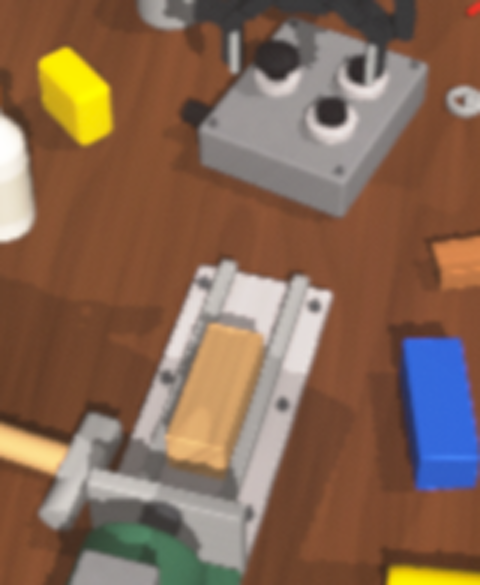

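```bash
python3 - <<'E'
from h import *
S=lambda u,v:(195+u/3-.33,215+v/3-.33)
D=lambda u,v:(240+u/3-.33,165+v/3-.33)
for n,p,q,z in [("keyR",(143,69),(363,68),69),("keyL",(213,89),(331,107),69),("knob",(131,136),(277,52),81),
 ("bed near",(415,131),(331,293),10),("bed far",(396,243),(203,266),10),
 ("blank near -y",(527,140),(262,332),50),("blank far -y",(521,181),(212,324),50),("blank near +y",(674,153),(222,468),50),("blank far +y",(671,192),(168,432),50),
 ("plate near top",(756,108),(245,518),75),("plate far top",None,(90,472),75),
 ("boxcorner a",(120,48),(426,66),45),("boxcorner b",(302,108),(340,187),45),("boxcorner c",(222,232),(203,137),45),("boxcorner d",(22,170),None,45)]:
    print(n, p and onz("scene",*S(*p),z), q and onz("side",*D(*q),z))
E
```

```text
keyR [ 493.8 -209.8   69. ] [ 493.8 -207.5   69. ]
keyL [ 514.4 -153.8   69. ] [ 515.8 -154.8   69. ]
knob [ 573.5 -204.4   81. ] [ 568.1 -204.3   81. ]
bed near [501.3  -2.4  10. ] [497.2  -1.1  10. ]
bed far [612.  -14.8  10. ] [603.5 -15.4  10. ]
blank near -y [545.8  81.1  50. ] [542.3  78.4  50. ]
blank far -y [585.6  75.   50. ] [580.8  76.   50. ]
blank near +y [557.3 187.9  50. ] [553.4 203.6  50. ]
blank far +y [594.4 181.3  50. ] [596.3 178.6  50. ]
plate near top [534.9 246.6  75. ] [529.2 257.4  75. ]
plate far top None [639.  236.1  75. ]
boxcorner a [ 446.4 -239.1   45. ] [ 440.2 -244.9   45. ]
boxcorner b [510.6 -88.6  45. ] [500.1 -86.   45. ]
boxcorner c [ 631.1 -136.4   45. ] [ 621.1 -128.7   45. ]
boxcorner d [ 575.7 -290.2   45. ] None
```

Main results (both views agree to a few mm):

| Item | Position (mm) | Other |
|---|---|---|
| Channel | mouth (553.5, -8), stop ≈ (584, 241) | yaw ≈ -0.12 rad |
| Blank | -y face ≈ (564, 78) | gap to stop ≈ 53 mm |
| Keys | midpoint (504.5, -181.5) | box yaw ≈ -0.375 rad |

Next I'll go in behind the blank with the gripper shut.

>>> {"api": "carry_out", "payload": {"targets": [{"x": 0.034,"y": 0.025,"z": -0.03,"az": -0.12,"hand": -1},{"x": 0.034,"y": 0.025,"z": -0.08,"az": -0.12,"hand": -1},{"x": 0.034,"y": 0.025,"z": -0.13,"az": -0.12,"hand": -1},{"x": 0.034,"y": 0.025,"z": -0.17,"az": -0.12,"hand": -1},{"x": 0.034,"y": 0.025,"z": -0.17,"az": -0.12,"hand": -1}], "grip_force": 20}}

```text
invalid input at $.targets[0]: expected keys x, y, z, ax, ay, az, hand
```

```bash
python3 - <<'E'
from h import *
s=ctrl.sense();print(s["eef_pos"],s["ee_rot"],s["force"],s["grip_width"],s["time_s"])
cv2.imwrite("pics/side1.png",viewer.capture("side")[190:390,220:440])
a=viewer.capture("scene")[180:330,300:500]
b=cv2.imread("pics/side1.png")
cv2.imwrite("pics/m1.png",np.hstack([cv2.resize(a,(400,300)),cv2.resize(b,(330,300))]))
E
```

```text
[5.24775997e+02 5.47439927e-02 2.30800966e+02] [ 0.49966568  0.49977633  0.50034861 -0.50020904] [ 1.10209374 -0.55201644 -0.09888732] 0.997547754818651 0.1
```

View pics/m1.png

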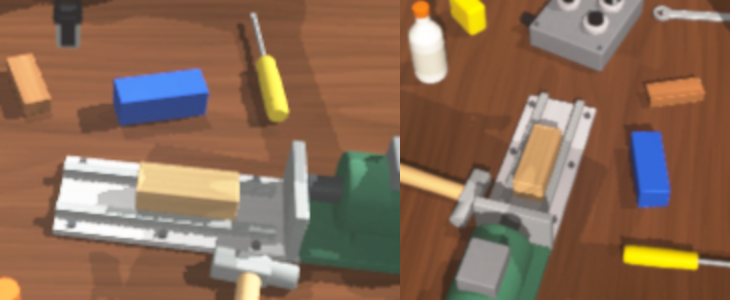

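The move was refused because every row needs all seven keys, so the picture shows an unchanged scene: blank at (188,190) in the left half, arm not moved. I'll resend it with full rows.

>>> {"api": "carry_out", "payload": {"targets": [{"x": 0.034,"y": 0.025,"z": -0.03,"ax": 0,"ay": 0,"az": -0.12,"hand": -1},{"x": 0.034,"y": 0.025,"z": -0.08,"ax": 0,"ay": 0,"az": -0.12,"hand": -1},{"x": 0.034,"y": 0.025,"z": -0.13,"ax": 0,"ay": 0,"az": -0.12,"hand": -1},{"x": 0.034,"y": 0.025,"z": -0.16,"ax": 0,"ay": 0,"az": -0.12,"hand": -1},{"x": 0.034,"y": 0.025,"z": -0.16,"ax": 0,"ay": 0,"az": -0.12,"hand": -1}], "grip_force": 20}}

```text
time_s: 0.82
eef_pos: [557.8, 25.1, 69.5]
ee_rot: [-0.468, -0.528, -0.47, 0.53]
force: [1.0, 0.3, 1.2]
grip_width: -0.0
```

>>> {"api": "carry_out", "payload": {"targets": [{"x": 0.001,"y": 0,"z": -0.02,"ax": 0,"ay": 0,"az": 0,"hand": -1},{"x": 0.001,"y": 0,"z": -0.039,"ax": 0,"ay": 0,"az": 0,"hand": -1},{"x": 0.003,"y": 0.015,"z": -0.039,"ax": 0,"ay": 0,"az": 0,"hand": -1},{"x": 0.004,"y": 0.025,"z": -0.039,"ax": 0,"ay": 0,"az": 0,"hand": -1},{"x": 0.004,"y": 0.025,"z": -0.039,"ax": 0,"ay": 0,"az": 0,"hand": -1}]}}

```text
time_s: 1.45
eef_pos: [563.6, 51.0, 33.5]
ee_rot: [0.47, 0.529, 0.469, -0.528]
force: [0.9, -0.4, -0.0]
grip_width: -0.004
```

```bash
python3 - <<'E'
from h import *
a=viewer.capture("scene")[180:330,300:500]
b=viewer.capture("side")[190:390,220:440]
cv2.imwrite("pics/m2.png",np.hstack([cv2.resize(a,(400,300)),cv2.resize(b,(330,300))]))
E
```

```text
(no output)
```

View pics/m2.png

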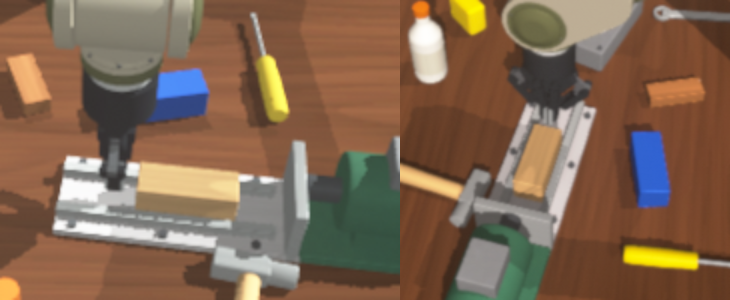

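The fingertip at (118,180) in the left half is centred in the channel just behind the blank, and everything else is undisturbed. Now I'll push.

>>> {"api": "carry_out", "payload": {"targets": [{"x": 0.001,"y": 0.01,"z": -0.002,"ax": 0,"ay": 0,"az": 0,"hand": -1},{"x": 0.002,"y": 0.02,"z": -0.002,"ax": 0,"ay": 0,"az": 0,"hand": -1},{"x": 0.004,"y": 0.032,"z": -0.002,"ax": 0,"ay": 0,"az": 0,"hand": -1},{"x": 0.005,"y": 0.044,"z": -0.002,"ax": 0,"ay": 0,"az": 0,"hand": -1},{"x": 0.007,"y": 0.056,"z": -0.002,"ax": 0,"ay": 0,"az": 0,"hand": -1}]}}

```text
time_s: 2.17
eef_pos: [570.1, 106.9, 30.3]
ee_rot: [-0.469, -0.529, -0.469, 0.529]
force: [0.7, -0.6, -0.9]
grip_width: 0.0
```

>>> {"api": "carry_out", "payload": {"targets": [{"x": 0,"y": 0.003,"z": 0,"ax": 0,"ay": 0,"az": 0,"hand": -1},{"x": 0.001,"y": 0.006,"z": 0,"ax": 0,"ay": 0,"az": 0,"hand": -1},{"x": 0.001,"y": 0.008,"z": 0,"ax": 0,"ay": 0,"az": 0,"hand": -1}]}}

```text
time_s: 2.55
eef_pos: [571.1, 113.9, 30.3]
ee_rot: [-0.469, -0.529, -0.469, 0.529]
force: [0.6, -0.7, 1.4]
grip_width: 0.0
```

>>> {"api": "carry_out", "payload": {"targets": [{"x": 0,"y": 0.002,"z": 0,"ax": 0,"ay": 0,"az": 0,"hand": -1},{"x": 0,"y": 0.004,"z": 0,"ax": 0,"ay": 0,"az": 0,"hand": -1},{"x": 0,"y": 0.005,"z": 0,"ax": 0,"ay": 0,"az": 0,"hand": -1}]}}

```text
time_s: 2.92
eef_pos: [571.0, 118.3, 30.3]
ee_rot: [-0.469, -0.529, -0.469, 0.529]
force: [-1.8, -8.8, 1.1]
grip_width: 0.002
```

>>> {"api": "carry_out", "payload": {"targets": [{"x": 0,"y": 0.001,"z": 0,"ax": 0,"ay": 0,"az": 0,"hand": -1},{"x": 0,"y": 0.001,"z": 0,"ax": 0,"ay": 0,"az": 0,"hand": -1}]}}

```text
time_s: 3.18
eef_pos: [570.8, 118.3, 30.3]
ee_rot: [-0.47, -0.528, -0.469, 0.53]
force: [-2.3, -10.7, 2.1]
grip_width: 0.002
```

```bash
python3 - <<'E'
from h import *
a=viewer.capture("scene")[180:330,300:500]
b=viewer.capture("side")[190:390,220:440]
cv2.imwrite("pics/m3.png",np.hstack([cv2.resize(a,(400,300)),cv2.resize(b,(330,300))]))
E
```

```text
(no output)
```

View pics/m3.png

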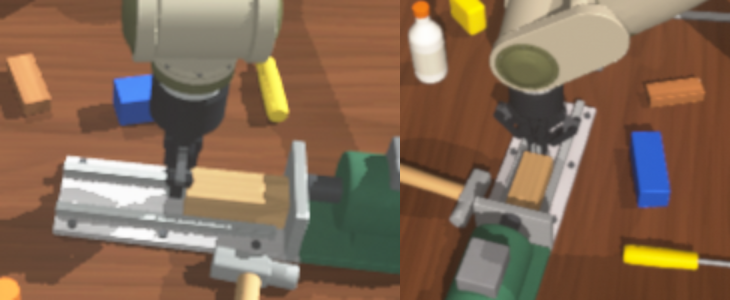

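The blank's end now meets the stop plate, near (290,200) in the left half, with the finger behind it. I'll press slightly harder to confirm it is home, then back off and lift.

>>> {"api": "carry_out", "payload": {"targets": [{"x": 0,"y": 0.003,"z": 0,"ax": 0,"ay": 0,"az": 0,"hand": -1},{"x": 0,"y": 0.003,"z": 0,"ax": 0,"ay": 0,"az": 0,"hand": -1}]}}

```text
time_s: 3.52
eef_pos: [570.6, 118.5, 30.4]
ee_rot: [-0.471, -0.527, -0.468, 0.531]
force: [-5.4, -27.8, 3.9]
grip_width: 0.0
```

>>> {"api": "carry_out", "payload": {"targets": [{"x": -0.002,"y": -0.01,"z": 0,"ax": 0,"ay": 0,"az": 0,"hand": -1},{"x": -0.006,"y": -0.04,"z": 0,"ax": 0,"ay": 0,"az": 0,"hand": -1},{"x": -0.006,"y": -0.05,"z": 0.04,"ax": 0,"ay": 0,"az": 0,"hand": -1},{"x": -0.006,"y": -0.06,"z": 0.09,"ax": 0,"ay": 0,"az": 0,"hand": -1},{"x": -0.006,"y": -0.1,"z": 0.13,"ax": 0,"ay": 0,"az": 0,"hand": -1}]}}

```text
time_s: 4.15
eef_pos: [565.1, 23.7, 162.3]
ee_rot: [0.47, 0.529, 0.47, -0.528]
force: [0.5, -0.5, 0.3]
grip_width: -0.001
```

28 N moved nothing (TCP y 118.3 → 118.5), so the blank is home. Now over to the keys, turning the jaws onto the key line.

>>> {"api": "carry_out", "payload": {"targets": [{"x": -0.012,"y": -0.04,"z": 0,"ax": 0,"ay": 0,"az": 0.18,"hand": 0.15},{"x": -0.024,"y": -0.08,"z": 0,"ax": 0,"ay": 0,"az": 0.36,"hand": 0.15},{"x": -0.036,"y": -0.12,"z": 0,"ax": 0,"ay": 0,"az": 0.54,"hand": 0.15},{"x": -0.048,"y": -0.16,"z": 0,"ax": 0,"ay": 0,"az": 0.72,"hand": 0.15},{"x": -0.06,"y": -0.205,"z": 0,"ax": 0,"ay": 0,"az": 0.9,"hand": 0.15}]}}

```text
time_s: 4.78
eef_pos: [504.6, -182.9, 160.4]
ee_rot: [0.654, 0.27, 0.653, -0.27]
force: [0.3, 0.2, 0.7]
grip_width: 0.577
```

>>> {"api": "carry_out", "payload": {"targets": [{"x": 0,"y": 0,"z": 0,"ax": 0,"ay": 0,"az": 0.15,"hand": 0.15},{"x": 0,"y": 0,"z": -0.01,"ax": 0,"ay": 0,"az": 0.3,"hand": 0.15},{"x": 0,"y": 0,"z": -0.03,"ax": 0,"ay": 0,"az": 0.416,"hand": 0.15},{"x": 0,"y": 0,"z": -0.05,"ax": 0,"ay": 0,"az": 0.416,"hand": 0.15},{"x": 0,"y": 0,"z": -0.05,"ax": 0,"ay": 0,"az": 0.416,"hand": 0.15}]}}

```text
time_s: 5.4
eef_pos: [504.4, -181.5, 109.3]
ee_rot: [0.694, 0.132, 0.696, -0.131]
force: [0.4, 0.0, 1.1]
grip_width: 0.576
```

```bash
python3 - <<'E'
from h import *
from scipy.spatial.transform import Rotation as Ro
s=ctrl.sense();q=s["ee_rot"];R=Ro.from_quat([*q[1:],q[0]]).as_matrix()
print(s["eef_pos"],"jaw",R[:,1],"tool",R[:,0],s["grip_width"])
ci=viewer.camera_info("wrist"); np.save("ci1.npy",ci,allow_pickle=True)
w=viewer.capture("wrist");cv2.imwrite("pics/w1.png",w)
c=viewer.capture("side")[130:270,270:430]
cv2.imwrite("pics/side4.png",c)
C=np.array(ci["R"]);t=np.array(ci["t"])
def pr(X):
    p=C@X+t; r=np.arctan2(np.hypot(p[0],p[1]),p[2]); a=np.arctan2(p[1],p[0]); return np.round([ci["cx"]+ci["fx"]*r*np.cos(a),ci["cy"]+ci["fy"]*r*np.sin(a)],1)
for X in [(494,-208.7,69),(515,-154.3,69),(569,-204.5,81)]: print(pr(np.array(X)))
cv2.imwrite("pics/m4.png",np.hstack([w[:, :],cv2.resize(c,(160,480))])[:, :800])
E
```

```text
[ 504.44605781 -181.47964504  109.29144985] jaw [3.66226407e-01 9.30525352e-01 8.87400043e-04] tool [-0.00199221  0.00173773 -0.99999651] 0.5755819334806196
[266.3 275.2]
[375.  274.4]
[324.4 389.8]
```

View pics/w1.png

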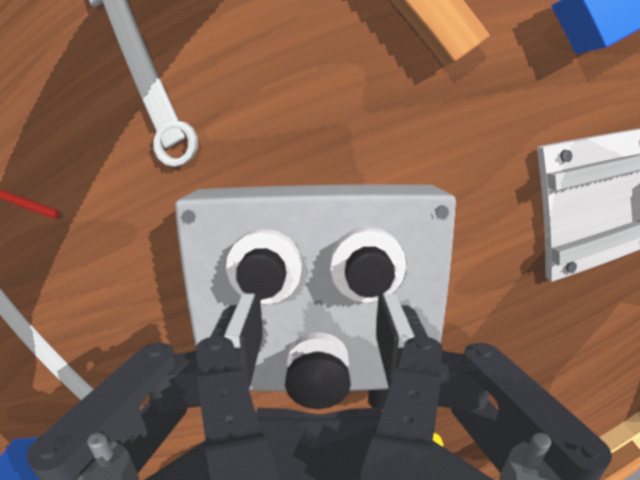

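The wrist view shows the key tops at about (261,270) and (370,270), the fingertip ends at about (250,297) and (388,297), and the stop knob at (318,380). I'll cast these into the world frame.

```bash
python3 - <<'E'
from h import *
ci=np.load("ci1.npy",allow_pickle=True).item()
w=cv2.imread("pics/w1.png")
m=(w.max(2)<75).astype(np.uint8)
for x0,x1 in((228,295),(338,402)):
    r=m[245:289,x0:x1]; n,l,st,ce=cv2.connectedComponentsWithStats(r)
    k=1+st[1:,4].argmax(); print(st[k]+[x0,245,0,0,0],ce[k]+[x0,245])
for n,u,v,z in [("kR",261,270,69),("kL",370,270,69),("knob",318,379,81)]: print(n,onz("wrist",u,v,z,ci))
for z in(109,115,120):
    print(z,[onz("wrist",u,v,z,ci) for u,v in((250,297),(388,297),(244,295),(258,295),(378,294),(394,294))])
cv2.imwrite("pics/w1c.png",cv2.resize(w[230:360,210:430],None,fx=3.6,fy=3.6,interpolation=cv2.INTER_CUBIC))
E
```

```text
[ 237  249   48   40 1592] [260.82977387 270.49748744]
[ 346  248   48   41 1667] [368.99640072 269.41211758]
kR [ 490.2 -210.1   69. ]
kL [ 511.6 -156.    69. ]
knob [ 560. -205.   81.]
109 [array([ 487.7, -208. ,  109. ]), array([ 509.7, -152.5,  109. ]), array([ 485.9, -210. ,  109. ]), array([ 488.1, -204.3,  109. ]), array([ 506.6, -156.2,  109. ]), array([ 509.3, -149.7,  109. ])]
115 [array([ 485.5, -205.8,  115. ]), array([ 506.5, -152.7,  115. ]), array([ 483.8, -207.7,  115. ]), array([ 485.9, -202.2,  115. ]), array([ 503.6, -156.1,  115. ]), array([ 506.2, -149.9,  115. ])]
120 [array([ 483.6, -203.9,  120. ]), array([ 503.9, -152.8,  120. ]), array([ 482. , -205.8,  120. ]), array([ 484. , -200.5,  120. ]), array([ 501.1, -156.1,  120. ]), array([ 503.6, -150.1,  120. ])]
```

View pics/w1c.png

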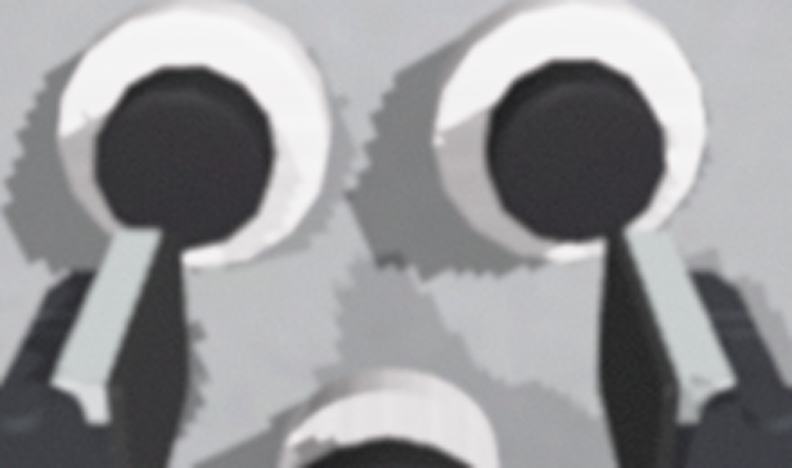

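The fingertip spacing is about 60 mm, with the pad faces about 6 mm thick and 22 mm deep. The wrist view puts the key midpoint about 3 mm off in -x and 1 to 2 mm in -y. That's within tolerance, but I'll take most of it out and descend to just above the keys.

>>> {"api": "carry_out", "payload": {"targets": [{"x": -0.003,"y": -0.001,"z": -0.012,"ax": 0,"ay": 0,"az": 0,"hand": 0.15},{"x": -0.003,"y": -0.001,"z": -0.024,"ax": 0,"ay": 0,"az": 0,"hand": 0.15},{"x": -0.003,"y": -0.001,"z": -0.036,"ax": 0,"ay": 0,"az": 0,"hand": 0.15},{"x": -0.003,"y": -0.001,"z": -0.036,"ax": 0,"ay": 0,"az": 0,"hand": 0.15}]}}

```text
time_s: 6.0
eef_pos: [501.5, -182.7, 73.2]
ee_rot: [0.694, 0.132, 0.695, -0.131]
force: [-0.1, 0.6, -0.9]
grip_width: 0.576
```

```bash
python3 - <<'E'
from h import *
w=viewer.capture("wrist")
cv2.imwrite("pics/w2.png",cv2.resize(w[230:360,210:430],None,fx=3.6,fy=3.6,interpolation=cv2.INTER_CUBIC))
E
```

```text
(no output)
```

View pics/w2.png

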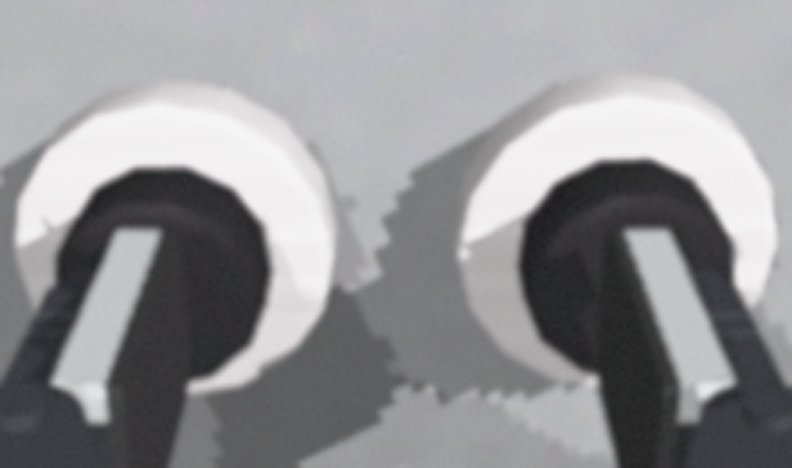

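Both fingertips, at (135,230) and (645,230), sit over their key tops, and the spacing is a few mm wide, so I'll narrow it slightly. The knob is well clear. Pressing down slowly now.

>>> {"api": "carry_out", "payload": {"targets": [{"x": 0,"y": 0,"z": -0.002,"ax": 0,"ay": 0,"az": 0,"hand": 0.09},{"x": 0,"y": 0,"z": -0.004,"ax": 0,"ay": 0,"az": 0,"hand": 0.09},{"x": 0,"y": 0,"z": -0.006,"ax": 0,"ay": 0,"az": 0,"hand": 0.09}]}}

```text
time_s: 6.42
eef_pos: [502.1, -183.1, 68.3]
ee_rot: [0.695, 0.132, 0.695, -0.132]
force: [-0.1, 0.6, 0.1]
grip_width: 0.546
```

>>> {"api": "carry_out", "payload": {"targets": [{"x": 0,"y": 0,"z": -0.003,"ax": 0,"ay": 0,"az": 0,"hand": 0.09},{"x": 0,"y": 0,"z": -0.004,"ax": 0,"ay": 0,"az": 0,"hand": 0.09}]}}

```text
time_s: 6.68
eef_pos: [502.1, -183.1, 64.4]
ee_rot: [0.695, 0.132, 0.695, -0.132]
force: [-0.3, 0.9, 3.6]
grip_width: 0.547
```

Contact: 3.6 N. Now fully down.

>>> {"api": "carry_out", "payload": {"targets": [{"x": 0,"y": 0,"z": -0.002,"ax": 0,"ay": 0,"az": 0,"hand": 0.09},{"x": 0,"y": 0,"z": -0.004,"ax": 0,"ay": 0,"az": 0,"hand": 0.09},{"x": 0,"y": 0,"z": -0.005,"ax": 0,"ay": 0,"az": 0,"hand": 0.09},{"x": 0,"y": 0,"z": -0.006,"ax": 0,"ay": 0,"az": 0,"hand": 0.09}]}}

```text
time_s: 7.18
eef_pos: [502.1, -183.0, 58.6]
ee_rot: [0.695, 0.132, 0.695, -0.132]
force: [-1.2, 1.1, 7.3]
grip_width: 0.55
```

>>> {"api": "carry_out", "payload": {"targets": [{"x": 0,"y": 0,"z": -0.001,"ax": 0,"ay": 0,"az": 0,"hand": 0.09},{"x": 0,"y": 0,"z": -0.002,"ax": 0,"ay": 0,"az": 0,"hand": 0.09}]}}

```text
time_s: 7.42
eef_pos: [502.2, -183.1, 58.3]
ee_rot: [0.695, 0.131, 0.695, -0.132]
force: [-9.5, 5.5, 31.2]
grip_width: 0.547
```

Bottomed out: 7.3 N (two springs at 4 N each), then a sharp rise to 31 N at z ≈ 58.3. I'll ease slightly and hold.

>>> {"api": "carry_out", "payload": {"targets": [{"x": 0,"y": 0,"z": 0.0005,"ax": 0,"ay": 0,"az": 0,"hand": 0.09},{"x": 0,"y": 0,"z": 0.0005,"ax": 0,"ay": 0,"az": 0,"hand": 0.09},{"x": 0,"y": 0,"z": 0.0005,"ax": 0,"ay": 0,"az": 0,"hand": 0.09},{"x": 0,"y": 0,"z": 0.0005,"ax": 0,"ay": 0,"az": 0,"hand": 0.09},{"x": 0,"y": 0,"z": 0.0005,"ax": 0,"ay": 0,"az": 0,"hand": 0.09}]}}

```text
time_s: 8.05
eef_pos: [502.2, -183.1, 58.4]
ee_rot: [0.695, 0.131, 0.694, -0.132]
force: [-7.3, 3.1, 20.5]
grip_width: 0.543
```

```bash
python3 - <<'E'
from h import *
w=viewer.capture("wrist")[230:400,210:430]
s=viewer.capture("scene")[215:305,195:300]
print(ctrl.sense()["wrist_torque"])
cv2.imwrite("pics/w3.png",np.hstack([cv2.resize(w,(440,340),interpolation=cv2.INTER_CUBIC),cv2.resize(s,(360,340),interpolation=cv2.INTER_CUBIC)]))
E
```

```text
[ 0.57255197  1.14462318 -0.01612581]
```

View pics/w3.png

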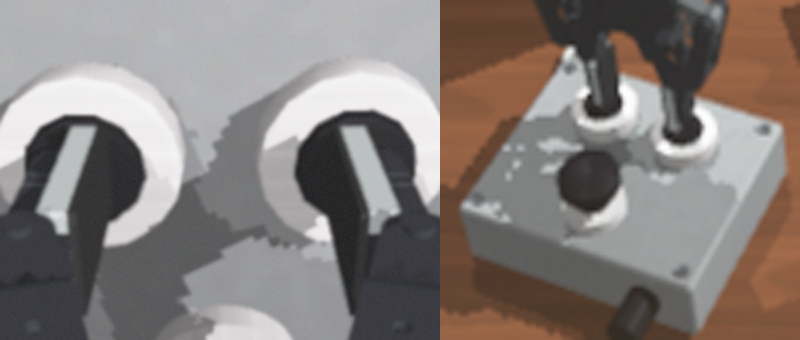

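Both keys are sunk in their collars under the fingertips, at (80,130) and (355,130) in the left half, and the knob at (590,180) in the right half is untouched. I'll keep holding.

>>> {"api": "carry_out", "payload": {"targets": [{"x": 0,"y": 0,"z": 0,"ax": 0,"ay": 0,"az": 0,"hand": 0.09},{"x": 0,"y": 0,"z": 0,"ax": 0,"ay": 0,"az": 0,"hand": 0.09},{"x": 0,"y": 0,"z": 0,"ax": 0,"ay": 0,"az": 0,"hand": 0.09},{"x": 0,"y": 0,"z": 0,"ax": 0,"ay": 0,"az": 0,"hand": 0.09},{"x": 0,"y": 0,"z": 0,"ax": 0,"ay": 0,"az": 0,"hand": 0.09}]}}

```text
time_s: 8.78
eef_pos: [502.2, -183.1, 58.4]
ee_rot: [0.695, 0.131, 0.694, -0.132]
force: [-6.6, 3.3, 19.9]
grip_width: 0.546
```

>>> {"api": "carry_out", "payload": {"targets": [{"x": 0,"y": 0,"z": 0,"ax": 0,"ay": 0,"az": 0,"hand": 0.09},{"x": 0,"y": 0,"z": 0,"ax": 0,"ay": 0,"az": 0,"hand": 0.09},{"x": 0,"y": 0,"z": 0,"ax": 0,"ay": 0,"az": 0,"hand": 0.09},{"x": 0,"y": 0,"z": 0,"ax": 0,"ay": 0,"az": 0,"hand": 0.09},{"x": 0,"y": 0,"z": 0,"ax": 0,"ay": 0,"az": 0,"hand": 0.09}]}}

```text
time_s: 9.4
eef_pos: [502.2, -183.1, 58.4]
ee_rot: [0.695, 0.131, 0.694, -0.132]
force: [-6.7, 3.2, 20.6]
grip_width: 0.546
```

>>> {"api": "carry_out", "payload": {"targets": [{"x": 0,"y": 0,"z": 0,"ax": 0,"ay": 0,"az": 0,"hand": 0.09},{"x": 0,"y": 0,"z": 0,"ax": 0,"ay": 0,"az": 0,"hand": 0.09},{"x": 0,"y": 0,"z": 0,"ax": 0,"ay": 0,"az": 0,"hand": 0.09},{"x": 0,"y": 0,"z": 0,"ax": 0,"ay": 0,"az": 0,"hand": 0.09},{"x": 0,"y": 0,"z": 0,"ax": 0,"ay": 0,"az": 0,"hand": 0.09}]}}

```text
time_s: 10.02
eef_pos: [502.2, -183.1, 58.4]
ee_rot: [0.695, 0.131, 0.694, -0.132]
force: [-5.9, 3.9, 19.6]
grip_width: 0.546
```

>>> {"api": "carry_out", "payload": {"targets": [{"x": 0,"y": 0,"z": 0.008,"ax": 0,"ay": 0,"az": 0,"hand": 0.09},{"x": 0,"y": 0,"z": 0.02,"ax": 0,"ay": 0,"az": 0,"hand": 0.09},{"x": 0,"y": 0,"z": 0.05,"ax": 0,"ay": 0,"az": 0,"hand": 0.09},{"x": 0,"y": 0,"z": 0.1,"ax": 0,"ay": 0,"az": 0,"hand": 0.09},{"x": -0.05,"y": 0,"z": 0.14,"ax": 0,"ay": 0,"az": 0,"hand": 0.09}]}}

```text
time_s: 10.65
eef_pos: [453.9, -183.3, 197.6]
ee_rot: [0.696, 0.131, 0.694, -0.132]
force: [-0.5, -0.7, 0.7]
grip_width: 0.543
```

>>> {"api": "carry_out", "payload": {"targets": [{"x": -0.03,"y": 0,"z": 0.02,"ax": 0,"ay": 0,"az": 0,"hand": 0.09},{"x": -0.06,"y": 0,"z": 0.04,"ax": 0,"ay": 0,"az": 0,"hand": 0.09},{"x": -0.06,"y": 0,"z": 0.04,"ax": 0,"ay": 0,"az": 0,"hand": 0.09}]}}

```text
time_s: 11.02
eef_pos: [392.6, -183.3, 237.3]
ee_rot: [0.696, 0.132, 0.694, -0.133]
force: [-0.2, -0.0, 0.0]
grip_width: 0.547
```

```bash
python3 - <<'E'
from h import *
s=viewer.capture("scene"); np.save("s.npy",s)
print(ctrl.sense()["time_s"],ctrl.sense()["force"])
o=cv2.imread("pics/scene0.png")
d=(cv2.absdiff(s,o).max(2)>60).astype(np.uint8)
n,l,st,ce=cv2.connectedComponentsWithStats(cv2.morphologyEx(d,cv2.MORPH_OPEN,np.ones((2,2))))
for k in range(1,n):
    if st[k,4]>25: print(st[k])
cv2.imwrite("pics/end.png",cv2.resize(s[180:400,120:560],(800,400),interpolation=cv2.INTER_CUBIC))
E
```

```text
11.075 [ 0.22505085 -0.24348461 -0.71763757]
[ 191    0  197   94 9210]
[416   0  21  87 302]
[444   0  13  39 161]
[434  41  15  54 282]
[351  63  48  29 647]
[223  71  34  11 163]
[222  81  21  24 310]
[420  89  15  12  48]
[ 215  106   60   38 1353]
[320 114  34   9 100]
[ 314  117   65   56 1586]
[393 119  20  20  89]
[411 136  12   8  56]
[238 205   8   8  48]
[123 239  14   8  70]
[123 248  14   5  47]
[124 256  14  13 122]
[207 261  22   8 106]
[371 262  10   6  31]
[368 263  26  26 296]
[421 267  20  16 188]
[  58  274   32   73 1196]
[125 297  15   5  44]
[175 300   7  11  29]
[ 12 310  22  25 297]
```

View pics/end.png

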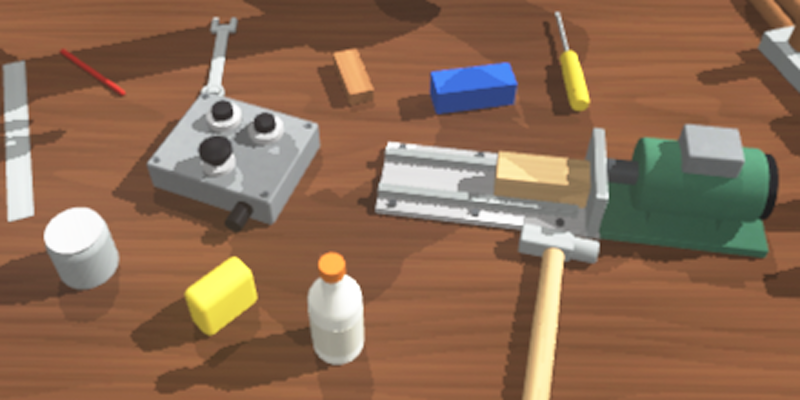

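The blank, at (540,178), sits against the stop plate. Both keys are up at (222,112) and (264,125), and nothing else has moved. I'll hand it in.

```bash
python3 -c "
from rig import finish_job
print(finish_job())"
```

```text
the job is handed in; nothing more can be done
None
```

The blank is home against the stop plate, and the machine was started with both keys. I handed the job in at about 11 s of the 51 s allowed; it reports no verdict.

- **Blank:** I pushed it along the channel with the shut fingertips. At the end, 28 N moved it no further (TCP y 118.3 → 118.5 mm), and the last picture shows it against the stop plate.
- **Keys:** I pressed both together, one fingertip on each. The force reached 7.3 N, about what two keys need at full travel. It then rose to a peak of 31 N as they bottomed out, and I eased to about 20 N. They stayed fully down from about 7.4 s to 10.0 s, and the last picture shows both up again.
- **Everything else:** the stop knob was never touched. The tools and other things look unmoved in the last picture, and the wrist force was back near zero.
- **Disagreements:** the camera views differed by a few mm, up to about 10 mm at some points (for example the knob). The contact forces settled the final positions. My first move call was refused because rows were missing fields; nothing moved.

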